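Fetch the model obelisk from behind the supplies

ROBOT

A 6-joint arm with a two-finger parallel gripper is mounted at the origin on the work surface. World frame = base frame: x ahead of the robot, y to its left, z up, the work surface at z = 0. Lengths are in m, angles in rad, forces in N, time in s.
With the tool pointing down it reaches from about 0.35 to 0.975 m from the base axis. Payload 4.9 kg.
Tool frame: the origin (TCP) lies on the centre line of the jaws, within the pads' length; the fingertips stand ctrl.tcp_to_tips ahead of it and the grasp point (between the pads) lies 3 mm ahead of it (ctrl.tcp_to_tips is the distance from the TCP to the fingertips, in m); z points along the fingers, y is the direction in which the jaws open and shut (so a half turn about z gives the same grasp; the last joint's range is limited). The gripper opens to 85 mm and grips with 20 to 120 N. Pads are 22 mm wide; open, the fingers measure 114 mm over their backs; the gripper's body (76 mm by 85 mm) begins 54 mm behind the grasp point. The pads swing forward as they close: fully open they stand 13 mm farther back than shut.
Start: joints at [1.139, 0.053, 1.613, -0, 1.476, -0.119], TCP at [0.192, 0.595, 0.253] pointing down, gripper open.
Joint ranges: [-3.01, 3.01], [-1.01, 2.22], [0.06, 2.58], [-1.02, 4.17], [0.09, 2.62], [-3.14, 3.14]. Speed limits (rad/s): [2.57, 2.57, 3.14, 3.14, 3.14, 3.14].

INTERFACE

Orientations are given as a rotation vector (axis times angle).
In Python, from station import ctrl, vision gives the robot as it stands.
- The arm moves only by the tool jog_arm, never from a script. Its argument "deltas" is a list of rows, each a list of 7 numbers: the turn, a rotation vector about the tool's x, y, z in rad, then the shift along the tool's x, y, z in cm, then the opening, from 0 (shut) to 1 (fully open). A call has 1 to 12 rows; each row shifts and turns the commanded pose from where the row before left it, along the tool's axes as they then stand; what a row does not reach is not made up. A row lasts 1/12 s, in which the tool goes at most 41.7 mm and 7.16 degrees, less where a joint would pass 70% of its speed; a pose out of reach is approached as far as the arm can. A call with a gripper value outside its range is refused whole. The fingers move at their own pace and stop on an object; "grip_force" is the grip in N (left out, the last holds). Time passes only in rows, so rows that do not move let the fingers close. It gives the time, the measured TCP pose, the force and the opening at its end, in the units of the state.
- ctrl.get_obs(): the state, without advancing time (a new reading comes with each control period).
- vision.get_image(name): name is "scene" or "top" or "wrist"; returns (picture, depth): 400x640x3 uint8, red, green, blue; 400x640 float32, m along the optical axis (not along the pixel's ray), 0 where there is no reading.
- vision.calibration(name): a dict with "fx", "fy", "cx", "cy" (pixels), "rvec" (rotation vector, rad) and "tvec" (3), from world to camera coordinates, as OpenCV has them; the wrist camera has in their place "hand_eye" (4x4, takes a point from camera to tool coordinates, whose origin is the TCP and whose axes are the flange's). Camera axes: x right, y down, z forward; pixel columns grow to the right and rows downward; lengths in m; the calibration is good to about 2 mm. A picture is of the moment at which its call begins: read the wrist's pose just before it. calibration takes no time and is no camera call.
- ctrl.finish_job(): hands the job in, once; it reports no verdict.
The state is a dict: "t": time; "q": joint angles; "dq": joint speeds; "effort": joint torques, N m; "tool_pos": TCP position; "tool_rot": TCP orientation; "contact_force": force on the tool from outside, world axes, zero at the start; "wrist_torque": the same for the moment, N m; "opening": finger opening in m.
Only numpy, scipy, OpenCV 4.12 (cv2) and the standard library are available. Lean on these libraries where they do the work, as an engineer would, in place of code of your own. Each camera call takes 0.05 s, during which the arm holds its last target. There are 200 camera calls.

TASK

Set the round bottle and the square tin, which stand in front of the little white obelisk in the plywood bay, both upright on the bare wooden board at the side, leaving the obelisk where it is meanwhile. Then stand the obelisk in the middle of the black square plot on the model, its sides square with the plot's. Last, put the bottle back in the middle of the round cork coaster and the tin back in the middle of the square one; topple nothing and leave the white column and the tape roll where they are.

Things in the scene. Friction and masses are not known exactly. Their poses are not given: they have to be found in the camera images.
- bottle: Round upright paint bottle, straight-sided cylinder, diameter 56 mm, height 140 mm (blue body, red lid of the same width), loose, 0.17 to 0.35 kg. Origin: centre of its underside; z up along its axis. Starts on the round coaster.
- tin: Upright bare-metal tin of square section 54 x 54 mm, body 128 mm tall with a small black cap of diameter 22 mm and 12 mm tall on top (140 mm in all), loose, 0.2 to 0.45 kg. Origin: centre of its underside; x and y square to its sides, z up. Starts on the square coaster.
- obelisk: Small white model obelisk, 80 mm tall, loose, 0.1 kg: plinth 40 x 40 x 14 mm, straight shaft 28 x 28 mm from 14 to 58 mm height, pointed tip above. Origin: centre of its underside; x, y square to its sides, z up. Starts on the bay's floor (10 mm above the table), some 66 mm behind the line of the coaster centres, between them; bottle and tin crowd it too closely for a gripper.
- coaster_round: Round cork coaster, diameter 76 mm, 4 mm thick, fixed on the bay's floor: the bottle's place. Origin: centre of its underside (10 mm above the table).
- coaster_square: Square cork coaster, 76 x 76 mm, 4 mm thick, fixed on the bay's floor beside the round one, centres 92 mm apart (either may be on the left): the tin's place. Origin: centre of its underside (10 mm above the table); x and y square to its sides, the same as the bay's.
- rack: Fixed plywood bay, open towards the robot. Floor 10 mm thick, x = -70 to 100 mm, 230 mm wide in y; back wall 8 mm thick at x = 92 to 100 mm, 60 mm high; cheeks 8 mm thick at y = +-111 mm, 40 mm high (heights above the table). Origin: on the table, midway across; x points from the open front to the back wall, y across. Coaster centres at x = -25, y = +-46 mm.
- side_board: Bare light wooden board 230 (x) x 190 (y) x 8 mm, fixed on the table to one side of the bay (left or right): the side area for the bottle and tin. Origin: centre of its underside, on the table.
- plot: Black square plot 64 x 64 mm, 2 mm thick, fixed on the grey 230 x 190 x 8 mm model base with white tiles, on the other side of the bay: the obelisk's place. Origin: centre of the plot's underside, 8 mm above the table (its top is at 10 mm); x and y square to its sides.
- column: White round model column, 68 mm tall, diameter 24 mm with 34 mm foot and 32 mm head, loose, standing on the model base 85 mm or more from the plot's centre. To be left alone. Origin: centre of its underside.
- tape_roll: Roll of pale tape lying flat on the table between the robot and the bay, diameter 80 mm, hole 52 mm, 24 mm high, loose. To be left alone. Origin: centre of its underside.
There are look-alikes about, which are no part of the job. Leave any blue look-alike of the obelisk alone.

How it is judged:
On the way, in this order (a step that is already met when the one before it is completed fails the run):
1. bottle and tin both stand upright on the side board, released, the obelisk still where it was (x of bottle in the frame of side_board between -0.105 and 0.105 m and y of bottle in the frame of side_board between -0.085 and 0.085 m and z of bottle in the frame of side_board between 0.003 and 0.014 m and angle between each of bottle, tin's own z axis and vertical below 0.08 rad and linear speed of each of bottle, tin below 0.03 m/s and angular speed of each of bottle, tin below 0.3 rad/s and contact force between each of bottle, tin and the fingers below 0.05 N and x of tin in the frame of side_board between -0.105 and 0.105 m and y of tin in the frame of side_board between -0.085 and 0.085 m and z of tin in the frame of side_board between 0.003 and 0.014 m and distance of obelisk from where it was at the start of the episode below 0.02 m), for 0.2 s.
2. obelisk stands on the middle of the plot, square with it, released, bottle and tin still on the side board (horizontal distance between obelisk and plot below 0.012 m and angle between each of obelisk, bottle, tin's own z axis and vertical below 0.08 rad and (angle between the x axis of obelisk and the x axis of plot, either way round below 0.2 rad or angle between the x axis of obelisk and the y axis of plot, either way round below 0.2 rad) and z of obelisk in the frame of plot between -0.002 and 0.007 m and linear speed of each of obelisk, bottle, tin below 0.03 m/s and angular speed of each of obelisk, bottle, tin below 0.3 rad/s and contact force between each of obelisk, bottle, tin and the fingers below 0.05 N and x of bottle in the frame of side_board between -0.105 and 0.105 m and y of bottle in the frame of side_board between -0.085 and 0.085 m and z of bottle in the frame of side_board between 0.003 and 0.014 m and x of tin in the frame of side_board between -0.105 and 0.105 m and y of tin in the frame of side_board between -0.085 and 0.085 m and z of tin in the frame of side_board between 0.003 and 0.014 m), for 0.2 s.
At the end, for the whole second after the job is handed in: Bottle upright within 12 mm of the round coaster's centre, tin upright within 12 mm of the square coaster's centre, obelisk upright within 12 mm of the plot's centre and within 0.2 rad of square with it; all released and at rest; column and tape roll within 15 mm of where they began (horizontal distance between bottle and coaster_round below 0.012 m and angle between each of bottle, tin, obelisk's own z axis and vertical below 0.08 rad and z of bottle in the frame of coaster_round between 0 and 0.009 m and linear speed of each of bottle, tin, obelisk below 0.03 m/s and angular speed of each of bottle, tin, obelisk below 0.3 rad/s and contact force between each of bottle, tin, obelisk and the fingers below 0.05 N and horizontal distance between tin and coaster_square below 0.012 m and z of tin in the frame of coaster_square between 0 and 0.009 m and horizontal distance between obelisk and plot below 0.012 m and (angle between the x axis of obelisk and the x axis of plot, either way round below 0.2 rad or angle between the x axis of obelisk and the y axis of plot, either way round below 0.2 rad) and z of obelisk in the frame of plot between -0.002 and 0.007 m and distance of each of column, tape_roll from where it was at the start of the episode below 0.015 m); the robot touches nothing.
It fails at once if the bottle, the tin, the obelisk or the column is tipped over (angle between any of bottle, tin, obelisk, column's own z axis and vertical above 0.6 rad).
It fails at once if the column or the tape roll is moved more than 15 mm (distance of any of column, tape_roll from where it was at the start of the episode above 0.015 m).
It also fails if it takes over 115 s, if anything falls off the work surface, if the arm or the gripper's body presses on something with over 40 N, if the wrist force passes 120 N, or if a joint passes its speed limit or range.

## Working session

There is one attempt and no reset: what is moved stays moved. The work goes in short steps, Python scripts to look and compute and a tool call to move; the robot and the scene stay as the last step left them, time stands still between calls to the robot, and variables do not carry over. Pictures are saved under pics/ and viewed, about 12 in all and at most 16, crops included, and the job is handed in when it is done.

Besides the shell and the picture viewer there is one more tool, called after ">>>" as name(argument=value, ...), one argument or row to a line, values as JSON. jog_arm: Moves the arm, as the interface text tells. Its arguments: {"type":"object","properties":{"deltas":{"type":"array"},"grip_force":{"type":"number"}},"required":["deltas"]}

```bash
mkdir -p pics; ls; python3 - <<'E'
from station import ctrl, vision
import cv2,numpy as np
print(ctrl.get_obs(), ctrl.tcp_to_tips)
for n in("scene","top"):
    im,d=vision.get_image(n); cv2.imwrite(f"pics/{n}0.png",im[:,:,::-1]); np.savez(f"pics/{n}0.npz",im=im,d=d)
    print(n,vision.calibration(n))
print(vision.calibration("wrist"))
E
```

```text
pics
{'t': 0.0, 'q': array([ 1.13900410e+00,  5.33656187e-02,  1.61432463e+00, -3.13506932e-05,
        1.47599739e+00, -1.18952670e-01]), 'dq': array([ 0.00089602,  0.00035349,  0.00011853, -0.00163204,  0.00208586,
        0.00092735]), 'effort': array([-7.32244807e-04, -3.93673396e+01, -3.70182896e+01, -1.29215741e-04,
        6.94948787e-03, -1.42197089e-05]), 'tool_pos': array([0.19208116, 0.59413105, 0.25203925]), 'tool_rot': array([-0.48931682, -3.10270417,  0.0031796 ]), 'contact_force': array([-0.55845553,  0.46922858, -0.02080498]), 'wrist_torque': array([-0.00116406, -0.03268331, -0.01349513]), 'opening': 0.08547430049548167} 0.022
scene {'fx': 453.59773440272187, 'fy': 453.59773440272187, 'cx': 317.61115854968835, 'cy': 205.0382660273537, 'rvec': array([ 0.77807215,  2.6221577 , -1.09094832]), 'tvec': array([ 0.47098429, -0.1741419 ,  1.28863727])}
top {'fx': 517.6541985808975, 'fy': 517.6541985808975, 'cx': 311.197763126221, 'cy': 203.66554211529134, 'rvec': array([ 2.13247394, -2.12165168,  0.18943798]), 'tvec': array([-0.00547322,  0.53851734,  1.2079028 ])}
{'fx': 315.4025463166538, 'fy': 315.4025463166538, 'cx': 324.8245971159958, 'cy': 198.79168043146706, 'hand_eye': array([[-4.51614677e-04, -9.56249331e-01, -2.92552583e-01,
         7.36147377e-02],
       [ 9.99999273e-01, -7.59037658e-04,  9.37318350e-04,
        -1.67989733e-04],
       [-1.11836847e-03, -2.92551947e-01,  9.56248978e-01,
        -1.21297146e-01],
       [ 0.00000000e+00,  0.00000000e+00,  0.00000000e+00,
         1.00000000e+00]])}
```

View pics/top0.png

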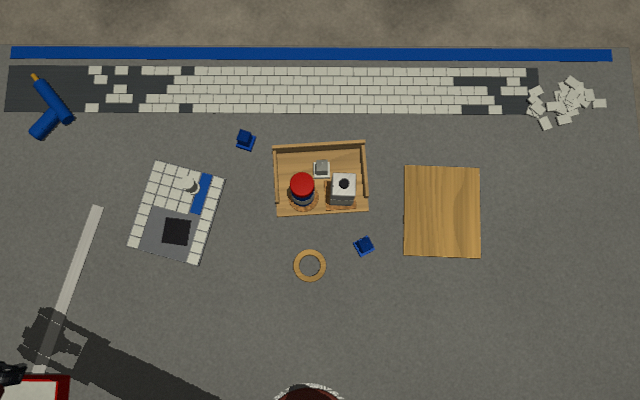

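View pics/scene0.png

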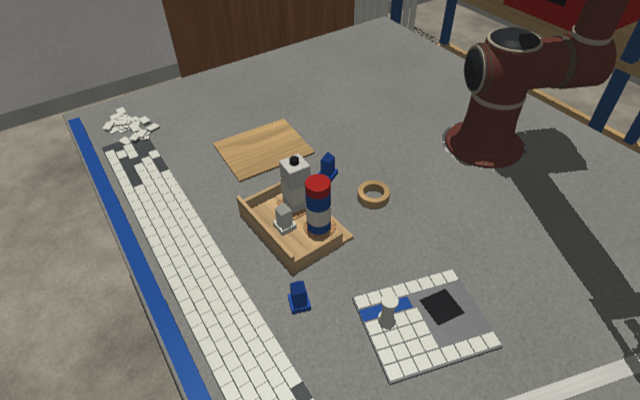

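The bottle is at (302,185), the tin at (343,188) and the side board at (442,212). The black plot is at (176,232), the column at (190,184) and the tape roll at (310,265). There are three obelisk candidates: white at (321,168) in the bay, and blue at (245,140) and (363,245). The white one in the bay fits, so I'll confirm it in a crop and measure.

```bash
cat > h.py <<'E'
import numpy as np, cv2
from scipy.spatial.transform import Rotation as R
from station import ctrl, vision
def pose(name, obs=None):
    """camera centre, R (cam->world), K values"""
    c=vision.calibration(name); K=(c['fx'],c['fy'],c['cx'],c['cy'])
    if name=='wrist':
        T=np.eye(4);T[:3,:3]=R.from_rotvec(obs['tool_rot']).as_matrix();T[:3,3]=obs['tool_pos']
        M=T@c['hand_eye']; return M[:3,3],M[:3,:3],K
    Rw=R.from_rotvec(c['rvec']).as_matrix().T
    return -Rw@c['tvec'],Rw,K
def rays(px,P):
    o,Rw,(fx,fy,cx,cy)=P; px=np.atleast_2d(px).astype(float)
    return np.c_[(px[:,0]-cx)/fx,(px[:,1]-cy)/fy,np.ones(len(px))]@Rw.T
def onplane(px,z,P):
    d=rays(px,P); return P[0]+d*((z-P[0][2])/d[:,2])[:,None]
def cloud(d,P):
    v,u=np.mgrid[:d.shape[0],:d.shape[1]]
    r=rays(np.c_[u.ravel(),v.ravel()],P)*d.reshape(-1,1)
    return (P[0]+r).reshape(*d.shape,3)
def wrist(fn):
    o=ctrl.get_obs(); im,d=vision.get_image('wrist'); P=pose('wrist',o)
    cv2.imwrite(f'pics/{fn}.png',im[:,:,::-1]); np.savez(f'pics/{fn}.npz',im=im,d=d,tool_rot=o['tool_rot'],tool_pos=o['tool_pos'])
    return o,im,d,P
def rect(mask):
    n,l,s,c=cv2.connectedComponentsWithStats(mask.astype(np.uint8)); k=1+np.argmax(s[1:,4]); 
    return (l==k)
E
python3 - <<'E'
from h import *
f=np.load('pics/top0.npz');im,d=f['im'],f['d'];P=pose('top');X=cloud(d,P)
cv2.imwrite('pics/crop0.png',cv2.resize(im[120:290,120:500],None,fx=2.1,fy=2.1,interpolation=cv2.INTER_CUBIC)[:,:,::-1])
hsv=cv2.cvtColor(im,cv2.COLOR_RGB2HSV)
def sub(m,u0,u1,v0,v1):
    k=np.zeros(m.shape,bool);k[v0:v1,u0:u1]=m[v0:v1,u0:u1];return k
def rep(n,m,z):
    ys,xs=np.nonzero(m);c=np.c_[xs,ys]
    p=onplane(c,z,P)[:,:2].astype(np.float32);r=cv2.minAreaRect(p)
    print(n,len(c),'px',c.mean(0).round(1),'cloud z',np.median(X[m][:,2]).round(4),'mean',p.mean(0).round(4),'rect',np.round(r[0],4),np.round(r[1],4),round(r[2],1))
H,S,V=hsv[...,0],hsv[...,1],hsv[...,2]
red=((H<8)|(H>172))&(S>150)&(V>90)
rep('lid',sub(red,285,320,165,205),.154)
z=X[...,2]
rep('tin top',sub((z>.13),328,360,165,215),.142)
rep('obel z>.065',sub((z>.065)&(z<.1),305,332,150,182),.068)
rep('board',rect(sub((S>60)&(H<25)&(V>90),395,490,155,265)),.008)
rep('plot',rect(sub(V<45,155,195,212,250)),.010)
rep('tape',rect(sub((S>60)&(H<25)&(V>90),290,330,245,285)),.024)
rep('column',sub(z>.06,180,205,170,200),.068)
rep('rackwood',sub((S>50)&(H<25)&(V>60),268,372,136,220),.04)
rep('backwall top',sub((z>.052)&(z<.068),270,372,136,153),.06)
for k in ((442,212),(120,260),(176,232),(290,212)): print(k,X[k[1],k[0]].round(4))
E
```

```text
lid 455 px [301.6 183.6] cloud z 0.1537 mean [0.5649 0.0189] rect [0.5652 0.019 ] [0.0526 0.0515] 0.3
tin top 575 px [343.7 184.5] cloud z 0.142 mean [ 0.566 -0.076] rect [ 0.5557 -0.0748] [0.0547 0.0773] 86.5
obel z>.065 123 px [322.1 164.9] cloud z 0.0754 mean [ 0.6304 -0.0286] rect [ 0.6165 -0.0313] [0.0575 0.0282] 10.0
board 6983 px [441.6 211.4] cloud z 0.0076 mean [ 0.5285 -0.3287] rect [ 0.5299 -0.3287] [0.1919 0.2314] 87.9
plot 629 px [175.7 231.2] cloud z 0.01 mean [0.4744 0.3328] rect [0.4746 0.3327] [0.0622 0.0624] 82.6
tape 519 px [309.3 265.2] cloud z 0.0237 mean [0.3915 0.0012] rect [0.3909 0.0018] [0.0795 0.0776] 0.3
column 152 px [187.5 182.1] cloud z 0.076 mean [0.5863 0.2953] rect [0.584  0.2886] [0.0488 0.033 ] 76.0
rackwood 5410 px [317.5 176.1] cloud z 0.0119 mean [ 0.6096 -0.0179] rect [ 0.6061 -0.0253] [0.1837 0.2355] 4.0
backwall top 379 px [318.4 143.8] cloud z 0.0591 mean [ 0.6859 -0.0198] rect [ 0.6856 -0.0202] [0.0112 0.2294] 4.2
(442, 212) [ 0.5272 -0.3308  0.0029]
(120, 260) [0.4031 0.4688 0.0023]
(176, 232) [0.4725 0.332  0.01  ]
(290, 212) [0.5235 0.05   0.0136]
```

View pics/crop0.png

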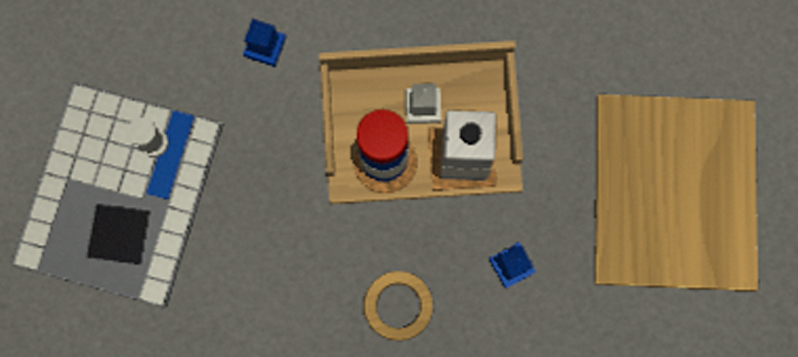

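The crop confirms it: the white obelisk stands in the bay behind and between the bottle and the tin. The other two candidates are blue. Measured sizes agree with those given (board 192×231, plot 62, tape 79 mm).

```bash
cat >> h.py <<'E'
def go(x,y,z,jaw_deg):
    """print turn about tool z (rad; jaw axis -> jaw_deg mod 180) and shift (cm) in tool axes as they stand AFTER the turn and levelling"""
    o=ctrl.get_obs(); M=R.from_rotvec(o['tool_rot']); m=M.as_matrix(); p=o['tool_pos']
    j=np.degrees(np.arctan2(m[1,1],m[0,1])); e=(jaw_deg-j+90)%180-90
    tx=np.radians(j+e); Y=np.array([np.cos(tx),np.sin(tx),0]);Z=np.array([0,0,-1.]);G=np.c_[np.cross(Y,Z),Y,Z]
    dl=np.array([x,y,z])-p
    print('t %.2f pos'%o['t'],p.round(4),'jaw %.1f'%j,'q6 %.2f'%o['q'][5],'open %.4f'%o['opening'],'F',o['contact_force'].round(1))
    print(' turn (tool rotvec)',(M.inv()*R.from_matrix(G)).as_rotvec().round(4),'shift cm after turn',(G.T@dl*100).round(2),'axes x,y:',G[:,0].round(2),G[:,1].round(2))
E
python3 - <<'E'
from h import *
go(.53,-.03,.38,4.2); go(.53,-.03,.38,94.2)
E
```

```text
t 0.10 pos [0.1921 0.5942 0.2522] jaw 72.1 q6 -0.12 open 0.0855 F [1.1 0.3 0.2]
 turn (tool rotvec) [-1.7000e-03  9.0000e-04  1.1847e+00] shift cm after turn [-64.73  29.13 -12.78] axes x,y: [-0.07  1.    0.  ] [1.   0.07 0.  ]
t 0.10 pos [0.1921 0.5942 0.2522] jaw 72.1 q6 -0.12 open 0.0855 F [1.1 0.3 0.2]
 turn (tool rotvec) [-0.0018 -0.0005 -0.3861] shift cm after turn [-29.13 -64.73 -12.78] axes x,y: [-1.   -0.07 -0.  ] [-0.07  1.    0.  ]
```

>>> jog_arm(
  deltas=[
    [0, 0, 0.0987, 0, 0, -1.07, 1],
    [0, 0, 0.0987, 0, 0, -1.07, 1],
    [0, 0, 0.0987, 0, 0, -1.07, 1],
    [0, 0, 0.0987, 0, 0, -1.07, 1],
    [0, 0, 0.0987, 0, 0, -1.07, 1],
    [0, 0, 0.0987, 0, 0, -1.07, 1],
    [0, 0, 0.0987, 0, 0, -1.07, 1],
    [0, 0, 0.0987, 0, 0, -1.07, 1],
    [0, 0, 0.0987, 0, 0, -1.07, 1],
    [0, 0, 0.0987, 0, 0, -1.07, 1],
    [0, 0, 0.0987, 0, 0, -1.07, 1],
    [0, 0, 0.0987, 0, 0, -1.07, 1],
  ],
)

```text
t: 1.1
tool_pos: [0.1922, 0.5945, 0.3814]
tool_rot: [2.143, 2.296, -0.002]
contact_force: [0.2, 0.2, 0.6]
opening: 0.0852
```

>>> jog_arm(
  deltas=[
    [0, 0, 0, -3, 1.4, 0, 1],
    [0, 0, 0, -3, 1.4, 0, 1],
    [0, 0, 0, -3, 1.4, 0, 1],
    [0, 0, 0, -3, 1.4, 0, 1],
    [0, 0, 0, -3, 1.4, 0, 1],
    [0, 0, 0, -3, 1.4, 0, 1],
    [0, 0, 0, -3, 1.4, 0, 1],
    [0, 0, 0, -3, 1.4, 0, 1],
    [0, 0, 0, -3, 1.4, 0, 1],
    [0, 0, 0, -3, 1.4, 0, 1],
    [0, 0, 0, -3, 1.4, 0, 1],
    [0, 0, 0, -3, 1.4, 0, 1],
  ],
)

```text
t: 2.1
tool_pos: [0.3866, 0.2464, 0.3813]
tool_rot: [-2.138, -2.302, 0.001]
contact_force: [0.8, -0.1, -0.3]
opening: 0.0853
```

>>> jog_arm(
  deltas=[
    [0, 0, 0, -3, 1.3, 0, 1],
    [0, 0, 0, -3, 1.3, 0, 1],
    [0, 0, 0, -3, 1.3, 0, 1],
    [0, 0, 0, -3, 1.3, 0, 1],
    [0, 0, 0, -3, 1.3, 0, 1],
    [0, 0, 0, -3, 1.3, 0, 1],
    [0, 0, 0, -3, 1.3, 0, 1],
    [0, 0, 0, -3, 1.3, 0, 1],
    [0, 0, 0, -3, 1.3, 0, 1],
    [0, 0, 0, -1.8, 0.6, 0, 1],
    [0, 0, 0, 0, 0, 0, 1],
    [0, 0, 0, 0, 0, 0, 1],
  ],
)

```text
t: 3.1
tool_pos: [0.5301, -0.0308, 0.3808]
tool_rot: [-2.139, -2.298, 0.001]
contact_force: [0.4, 0.5, -0.2]
opening: 0.0854
```

```bash
python3 - <<'E'
from h import *
go(.568,-.075,.2,4.2)
o,im,d,P=wrist('w1')
E
```

```text
t 3.10 pos [ 0.5301 -0.0308  0.3808] jaw 4.1 q6 -0.27 open 0.0854 F [ 0.4  0.5 -0.2]
 turn (tool rotvec) [-0.0018 -0.0009 -0.0015] shift cm after turn [-4.69  3.46 18.08] axes x,y: [-0.07  1.    0.  ] [1.   0.07 0.  ]
```

View pics/w1.png

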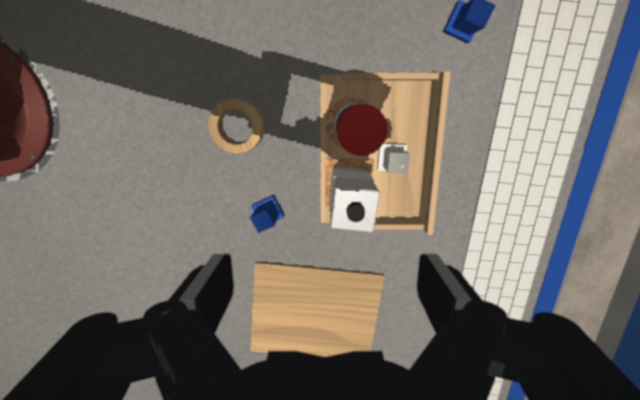

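The wrist view shows the bottle lid at (361,130), the tin top at (355,203), the obelisk at (396,159) and the bay's back wall at about x=440.

```bash
cat >> h.py <<'E'
def rep(n,m,z,P,X):
    ys,xs=np.nonzero(m);c=np.c_[xs,ys]
    if len(c)<5: print(n,'none');return
    p=onplane(c,z,P)[:,:2].astype(np.float32);r=cv2.minAreaRect(p)
    print(n,len(c),'px',c.mean(0).round(1),'cloud z',np.median(X[m][:,2]).round(4),'mean',p.mean(0).round(4),'rect',np.round(r[0],4),np.round(r[1],4),round(r[2],1))
def near(X,x,y,r): return np.hypot(X[...,0]-x,X[...,1]-y)<r
E
python3 - <<'E'
from h import *
f=np.load('pics/w1.npz');im,d=f['im'],f['d'];P=pose('wrist',f);X=cloud(d,P);z=X[...,2]
rep('lid',rect((abs(z-.154)<.006)&near(X,.563,.018,.035)),.154,P,X)
rep('tin',rect((abs(z-.142)<.006)&near(X,.568,-.075,.045)),.142,P,X)
rep('cap',rect((abs(z-.154)<.004)&near(X,.568,-.075,.02)),.154,P,X)
for a,b in((.05,.065),(.068,.095),(.015,.03)): rep(f'obel {a}',rect((z>a)&(z<b)&near(X,.63,-.027,.03)),(.08 if a==.068 else a+.005),P,X)
rep('back',rect((abs(z-.06)<.006)&(X[...,0]>.665)&(X[...,0]<.71)&(abs(X[...,1]+.02)<.13)),.06,P,X)
t=z[(X[...,0]>.4)&(X[...,0]<.46)&(abs(X[...,1]-.1)<.03)];print('table z',np.median(t))
E
```

```text
lid 2079 px [361.6 129.3] cloud z 0.1546 mean [0.5671 0.0186] rect [0.567  0.0184] [0.0544 0.0546] 50.4
tin 1618 px [353.9 207.2] cloud z 0.1424 mean [ 0.5688 -0.0743] rect [ 0.5692 -0.0757] [0.0546 0.0537] 87.7
cap 284 px [355.  212.2] cloud z 0.1545 mean [ 0.5693 -0.0763] rect [ 0.5693 -0.0761] [0.0211 0.0224] 5.2
obel 0.05 72 px [391.7 156.7] cloud z 0.0582 mean [ 0.6256 -0.0232] rect [ 0.6264 -0.0215] [0.0396 0.0209] 45.2
obel 0.068 410 px [398.  162.4] cloud z 0.0758 mean [ 0.6295 -0.0265] rect [ 0.6295 -0.0266] [0.0275 0.0274] 1.4
obel 0.015 257 px [387.2 152.3] cloud z 0.0245 mean [ 0.6256 -0.0222] rect [ 0.6327 -0.0278] [0.0421 0.0405] 2.5
back 1193 px [437.4 150.1] cloud z 0.0605 mean [ 0.6872 -0.0114] rect [ 0.6875 -0.0197] [0.0109 0.2283] 4.0
table z 0.0004689758592565374
```

>>> jog_arm(
  deltas=[
    [0, 0, 0, -0.8, 0.59, 2, 1],
    [0, 0, 0, -0.8, 0.59, 2, 1],
    [0, 0, 0, -0.8, 0.59, 2, 1],
    [0, 0, 0, -0.8, 0.59, 2, 1],
    [0, 0, 0, -0.8, 0.59, 2, 1],
    [0, 0, 0, -0.8, 0.59, 2, 1],
    [0, 0, 0, 0, 0, 3, 1],
    [0, 0, 0, 0, 0, 3, 1],
    [0, 0, 0, 0, 0, 3, 1],
    [0, 0, 0, 0, 0, 3, 1],
    [0, 0, 0, 0, 0, 1.8, 1],
    [0, 0, 0, 0, 0, 0, 1],
  ],
)

```text
t: 4.15
tool_pos: [0.5653, -0.073, 0.1183]
tool_rot: [-2.13, -2.297, 0.007]
contact_force: [-1.5, 0.2, -0.1]
opening: 0.0851
```

>>> jog_arm(
  deltas=[
    [0, 0, 0, 0, 0, 0, 0],
    [0, 0, 0, 0, 0, 0, 0],
    [0, 0, 0, 0, 0, 0, 0],
    [0, 0, 0, 0, 0, 0, 0],
    [0, 0, 0, 0, 0, 0, 0],
    [0, 0, 0, 0, 0, 0, 0],
    [0, 0, 0, 0, 0, 0, 0],
    [0, 0, 0, 0, 0, 0, 0],
  ],
  grip_force=50,
)

```text
t: 4.82
tool_pos: [0.5705, -0.0757, 0.1267]
tool_rot: [2.136, 2.299, 0.004]
contact_force: [-1.6, 1.3, 6.6]
opening: 0.0552
```

>>> jog_arm(
  deltas=[
    [0, 0, 0, 0, 0, -0.5, 0],
    [0, 0, 0, 0, 0, -1, 0],
    [0, 0, 0, 0, 0, -1, 0],
    [0, 0, 0, 0, 0, -1, 0],
    [0, 0, 0, 0, 0, -1, 0],
    [0, 0, 0, 0, 0, -1, 0],
    [0, 0, 0, 0, 0, -1, 0],
    [0, 0, 0, 0, 0, -0.5, 0],
    [0, 0, 0, 0, 0, 0, 0],
    [0, 0, 0, 0, 0, 0, 0],
  ],
)

```text
t: 5.65
tool_pos: [0.5691, -0.0755, 0.1941]
tool_rot: [2.138, 2.301, 0.0]
contact_force: [0.1, -0.3, -3.1]
opening: 0.0554
```

```bash
python3 - <<'E'
from h import *
go(.58,-.34,.19,0)
E
```

```text
t 5.65 pos [ 0.5691 -0.0755  0.1941] jaw 4.2 q6 -0.34 open 0.0554 F [ 0.1 -0.3 -3.1]
 turn (tool rotvec) [0.0006 0.0002 0.0736] shift cm after turn [-26.45   1.09   0.41] axes x,y: [-0.  1.  0.] [1. 0. 0.]
```

>>> jog_arm(
  deltas=[
    [0, 0, 0, -1.2, 0, 0, 0],
    [0, 0, 0, -2.4, 0, 0, 0],
    [0, 0, 0, -2.8, 0, 0, 0],
    [0, 0, 0, -2.8, 0, 0, 0],
    [0, 0, 0, -2.8, 0, 0, 0],
    [0, 0, 0, -2.8, 0, 0, 0],
    [0, 0, 0, -2.8, 0, 0, 0],
    [0, 0, 0, -2.8, 0, 0, 0],
    [0, 0, 0, -2.8, 0, 0, 0],
    [0, 0, 0, -2, 0, 0, 0],
    [0, 0, 0, -1.2, 0, 0, 0],
    [0, 0, 0, 0, 0, 0, 0],
  ],
)

```text
t: 6.65
tool_pos: [0.5876, -0.3415, 0.1925]
tool_rot: [-2.141, -2.298, 0.002]
contact_force: [0.9, 0.4, -2.9]
opening: 0.0548
```

>>> jog_arm(
  deltas=[
    [0, 0, 0, 0, 0, 1, 0],
    [0, 0, 0, 0, 0, 1, 0],
    [0, 0, 0, 0, 0, 1, 0],
    [0, 0, 0, 0, 0, 1, 0],
    [0, 0, 0, 0, 0, 1, 0],
    [0, 0, 0, 0, 0, 1, 0],
    [0, 0, 0, 0, 0, 0.6, 0],
    [0, 0, 0, 0, 0, 0.3, 0],
    [0, 0, 0, 0, 0, 0.2, 0],
    [0, 0, 0, 0, 0, 0.2, 0],
    [0, 0, 0, 0, 0, 0.2, 0],
    [0, 0, 0, 0, 0, 0, 0],
  ],
)

```text
t: 7.65
tool_pos: [0.5891, -0.3395, 0.1208]
tool_rot: [2.137, 2.3, -0.0]
contact_force: [-2.7, 0.9, 2.4]
opening: 0.0548
```

>>> jog_arm(
  deltas=[
    [0, 0, 0, 0, 0, 0, 0.75],
    [0, 0, 0, 0, 0, 0, 0.8],
    [0, 0, 0, 0, 0, 0, 1],
    [0, 0, 0, 0, 0, 0, 1],
    [0, 0, 0, 0, 0, 0, 1],
    [0, 0, 0, 0, 0, 0, 1],
    [0, 0, 0, 0, 0, -1.5, 1],
    [0, 0, 0, 0, 0, -2.5, 1],
    [0, 0, 0, 0, 0, -3, 1],
    [0, 0, 0, 0, 0, -3, 1],
    [0, 0, 0, 0, 0, -2, 1],
    [0, 0, 0, 0, 0, 0, 1],
  ],
)

```text
t: 8.65
tool_pos: [0.5908, -0.3405, 0.2475]
tool_rot: [2.13, 2.293, 0.002]
contact_force: [-0.8, -0.5, 1.0]
opening: 0.0854
```

```bash
python3 - <<'E'
from h import *
go(.566,.0185,.123,4.2)
E
```

```text
t 8.65 pos [ 0.5908 -0.3405  0.2475] jaw 4.2 q6 -0.71 open 0.0854 F [-0.8 -0.5  1. ]
 turn (tool rotvec) [0.0093 0.008  0.0003] shift cm after turn [35.98  0.15 12.45] axes x,y: [-0.07  1.    0.  ] [1.   0.07 0.  ]
```

>>> jog_arm(
  deltas=[
    [0, 0, 0, 1.5, 0, 0, 1],
    [0, 0, 0, 3.3, 0, 0, 1],
    [0, 0, 0, 3.5, 0, 0, 1],
    [0, 0, 0, 3.5, 0, 0, 1],
    [0, 0, 0, 3.5, 0, 0, 1],
    [0, 0, 0, 3.5, 0, 0, 1],
    [0, 0, 0, 3.5, 0, 0, 1],
    [0, 0, 0, 3.5, 0, 0, 1],
    [0, 0, 0, 3.5, 0, 0, 1],
    [0, 0, 0, 3.5, 0, 0, 1],
    [0, 0, 0, 3.2, 0, 0, 1],
    [0, 0, 0, 0, 0, 0, 1],
  ],
)

```text
t: 9.65
tool_pos: [0.56, 0.0257, 0.2372]
tool_rot: [-2.129, -2.305, -0.0]
contact_force: [0.1, -0.4, -0.9]
opening: 0.0855
```

>>> jog_arm(
  deltas=[
    [0, 0, 0, 0, 0, 0, 1],
    [0, 0, 0, 0, 0, 0, 1],
    [0, 0, 0, 0, 0, 0, 1],
  ],
)

```text
t: 9.9
tool_pos: [0.5616, 0.0196, 0.2381]
tool_rot: [-2.139, -2.3, 0.001]
contact_force: [-0.6, -0.2, -0.3]
opening: 0.0856
```

```bash
python3 - <<'E'
from h import *
go(.566,.0185,.123,4.2)
E
```

```text
t 9.90 pos [0.5616 0.0196 0.2381] jaw 4.2 q6 -0.17 open 0.0856 F [-0.6 -0.2 -0.3]
 turn (tool rotvec) [-0.0012  0.0001 -0.0007] shift cm after turn [-0.14  0.43 11.51] axes x,y: [-0.07  1.    0.  ] [1.   0.07 0.  ]
```

>>> jog_arm(
  deltas=[
    [0, 0, 0, -0.1, 0.4, 1, 1],
    [0, 0, 0, 0, 0, 2, 1],
    [0, 0, 0, 0, 0, 2.5, 1],
    [0, 0, 0, 0, 0, 2.5, 1],
    [0, 0, 0, 0, 0, 2, 1],
    [0, 0, 0, 0, 0, 1.5, 1],
    [0, 0, 0, 0, 0, 0, 1],
    [0, 0, 0, 0, 0, 0, 1],
    [0, 0, 0, 0, 0, 0, 1],
  ],
)

```text
t: 10.65
tool_pos: [0.5667, 0.0189, 0.1244]
tool_rot: [2.139, 2.3, 0.001]
contact_force: [0.5, 0.4, -0.2]
opening: 0.0855
```

>>> jog_arm(
  deltas=[
    [0, 0, 0, 0, 0, 0, 0],
    [0, 0, 0, 0, 0, 0, 0],
    [0, 0, 0, 0, 0, 0, 0],
    [0, 0, 0, 0, 0, 0, 0],
    [0, 0, 0, 0, 0, 0, 0],
    [0, 0, 0, 0, 0, 0, 0],
    [0, 0, 0, 0, 0, 0, 0],
    [0, 0, 0, 0, 0, 0, 0],
  ],
  grip_force=50,
)

```text
t: 11.32
tool_pos: [0.5669, 0.0194, 0.1253]
tool_rot: [2.137, 2.3, 0.002]
contact_force: [-1.5, -1.3, 5.5]
opening: 0.0552
```

>>> jog_arm(
  deltas=[
    [0, 0, 0, 0, 0, -0.5, 0],
    [0, 0, 0, 0, 0, -1, 0],
    [0, 0, 0, 0, 0, -1, 0],
    [0, 0, 0, 0, 0, -1, 0],
    [0, 0, 0, 0, 0, -1, 0],
    [0, 0, 0, 0, 0, -1, 0],
    [0, 0, 0, 0, 0, -1, 0],
    [0, 0, 0, 0, 0, -0.5, 0],
    [0, 0, 0, 0, 0, 0, 0],
    [0, 0, 0, 0, 0, 0, 0],
  ],
)

```text
t: 12.15
tool_pos: [0.5662, 0.0195, 0.1941]
tool_rot: [2.138, 2.301, 0.001]
contact_force: [0.1, -0.1, -3.0]
opening: 0.0548
```

```bash
python3 - <<'E'
from h import *
go(.475,-.325,.193,4.2)
E
```

```text
t 12.15 pos [0.5662 0.0195 0.1941] jaw 4.2 q6 -0.17 open 0.0548 F [ 0.1 -0.1 -3. ]
 turn (tool rotvec) [0.0006 0.0001 0.0003] shift cm after turn [-33.69 -11.62   0.11] axes x,y: [-0.07  1.    0.  ] [1.   0.07 0.  ]
```

>>> jog_arm(
  deltas=[
    [0, 0, 0, -1.4, -0.5, 0, 0],
    [0, 0, 0, -2.8, -1, 0, 0],
    [0, 0, 0, -3.3, -1.1, 0, 0],
    [0, 0, 0, -3.3, -1.1, 0, 0],
    [0, 0, 0, -3.3, -1.1, 0, 0],
    [0, 0, 0, -3.3, -1.1, 0, 0],
    [0, 0, 0, -3.3, -1.1, 0, 0],
    [0, 0, 0, -3.3, -1.1, 0, 0],
    [0, 0, 0, -3.3, -1.1, 0, 0],
    [0, 0, 0, -3, -1.1, 0, 0],
    [0, 0, 0, -2.2, -0.8, 0, 0],
    [0, 0, 0, -1.2, -0.5, 0, 0],
  ],
)

```text
t: 13.15
tool_pos: [0.4737, -0.3273, 0.1927]
tool_rot: [-2.14, -2.298, 0.001]
contact_force: [0.7, 0.4, -3.3]
opening: 0.0549
```

>>> jog_arm(
  deltas=[
    [0, 0, 0, 0, 0, 0, 0],
    [0, 0, 0, 0, 0, 1, 0],
    [0, 0, 0, 0, 0, 1, 0],
    [0, 0, 0, 0, 0, 1, 0],
    [0, 0, 0, 0, 0, 1, 0],
    [0, 0, 0, 0, 0, 1, 0],
    [0, 0, 0, 0, 0, 1, 0],
    [0, 0, 0, 0, 0, 0.6, 0],
    [0, 0, 0, 0, 0, 0.3, 0],
    [0, 0, 0, 0, 0, 0.2, 0],
    [0, 0, 0, 0, 0, 0.2, 0],
    [0, 0, 0, 0, 0, 0, 0],
  ],
)

```text
t: 14.15
tool_pos: [0.4752, -0.3252, 0.1208]
tool_rot: [2.138, 2.301, -0.0]
contact_force: [0.4, 0.5, -2.1]
opening: 0.0551
```

>>> jog_arm(
  deltas=[
    [0, 0, 0, 0, 0, 0.15, 0],
    [0, 0, 0, 0, 0, 0.1, 0],
    [0, 0, 0, 0, 0, 0, 0],
    [0, 0, 0, 0, 0, 0, 0.75],
    [0, 0, 0, 0, 0, 0, 0.8],
    [0, 0, 0, 0, 0, 0, 1],
    [0, 0, 0, 0, 0, 0, 1],
    [0, 0, 0, 0, 0, 0, 1],
    [0, 0, 0, 0, 0, 0, 1],
    [0, 0, 0, 0, 0, -1.5, 1],
    [0, 0, 0, 0, 0, -2.5, 1],
    [0, 0, 0, 0, 0, -3, 1],
  ],
)

```text
t: 15.15
tool_pos: [0.4739, -0.324, 0.1865]
tool_rot: [-2.135, -2.298, 0.0]
contact_force: [0.3, -0.7, -0.0]
opening: 0.0853
```

>>> jog_arm(
  deltas=[
    [0, 0, 0, 0, 0, -3, 1],
    [0, 0, 0, 0, 0, -3, 1],
    [0, 0, 0, 1.5, 0.4, -3, 1],
    [0, 0, 0, 3, 1, -3, 1],
    [0, 0, 0, 3, 1, 0, 1],
    [0, 0, 0, 3, 1, 0, 1],
    [0, 0, 0, 3, 1, 0, 1],
    [0, 0, 0, 3, 1, 0, 1],
    [0, 0, 0, 3, 1.5, 0, 1],
    [0, 0, 0, 1.5, 1, 0, 1],
    [0, 0, 0, 0, 0, 0, 1],
    [0, 0, 0, 0, 0, 0, 1],
  ],
)

```text
t: 16.15
tool_pos: [0.5382, -0.1105, 0.3068]
tool_rot: [2.136, 2.304, -0.001]
contact_force: [0.0, -0.2, 0.1]
opening: 0.0854
```

>>> jog_arm(
  deltas=[
    [0, 0, 0, 0, 0, 0, 0.5],
    [0, 0, 0, 0, 0, 0, 0.5],
    [0, 0, 0, 0, 0, 0, 0.5],
  ],
)

```text
t: 16.4
tool_pos: [0.5378, -0.1122, 0.3068]
tool_rot: [2.14, 2.3, -0.0]
contact_force: [0.0, 0.7, -0.1]
opening: 0.0513
```

```bash
python3 - <<'E'
from h import *
go(.631,-.027,.047,4.2)
o,im,d,P=wrist('w2')
X=cloud(d,P);z=X[...,2];f=im.astype(int)
hsv=cv2.cvtColor(im,cv2.COLOR_RGB2HSV)
rep('shaft',rect((z>.066)&(z<.095)&near(X,.63,-.027,.03)),.075,P,X)
rep('plinth',rect((z>.014)&(z<.03)&near(X,.63,-.027,.03)),.024,P,X)
m=rect((z>.014)&(z<.095)&near(X,.63,-.027,.035));print(X[m].min(0),X[m].max(0))
rep('back',rect((abs(z-.06)<.006)&(X[...,0]>.665)&(X[...,0]<.71)&(abs(X[...,1]+.02)<.13)),.06,P,X)
rep('tin',rect((abs(z-.136)<.005)&near(X,.588,-.34,.045)),.136,P,X)
rep('lid',rect((abs(z-.148)<.005)&near(X,.475,-.325,.045)),.148,P,X)
E
```

```text
t 16.40 pos [ 0.5378 -0.1122  0.3068] jaw 4.1 q6 -0.41 open 0.0513 F [ 0.   0.7 -0.1]
 turn (tool rotvec) [-0.0001  0.0002 -0.0013] shift cm after turn [ 7.81  9.92 25.98] axes x,y: [-0.07  1.    0.  ] [1.   0.07 0.  ]
shaft 709 px [415.9 100. ] cloud z 0.0758 mean [ 0.6305 -0.0286] rect [ 0.6303 -0.0288] [0.0285 0.0275] 2.1
plinth 457 px [399.2 100.2] cloud z 0.0245 mean [ 0.6242 -0.029 ] rect [ 0.6314 -0.0285] [0.0415 0.0401] 1.5
[ 0.61193914 -0.04875599  0.01438059] [ 0.65227016 -0.00819569  0.09199931]
back 1885 px [464.6  94.5] cloud z 0.0605 mean [ 0.6878 -0.0215] rect [ 0.6882 -0.0306] [0.0113 0.208 ] 4.0
tin none
lid 34 px [264.9 351.9] cloud z 0.1468 mean [ 0.4869 -0.3018] rect [ 0.487  -0.3028] [0.0043 0.0147] 1.0
```

View pics/w2.png

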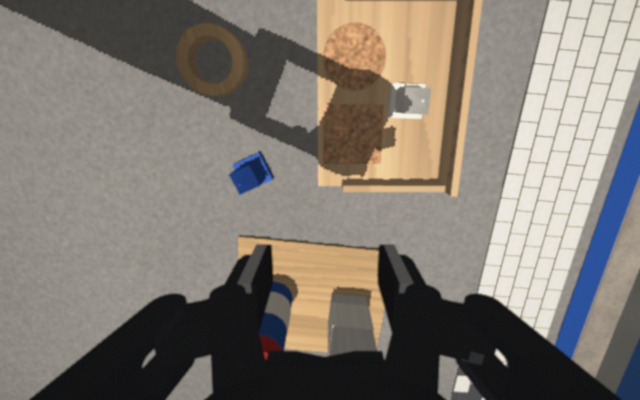

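Both coasters are now clear: round at (354,57) and square at (352,140). The obelisk at (411,100) hasn't moved. Next I grasp it.

>>> jog_arm(
  deltas=[
    [0, 0, 0.038, 1, 1.2, 0, 0.5],
    [0, 0, 0, 2, 2.4, 0, 0.5],
    [0, 0, 0, 2, 2.4, 2, 0.5],
    [0, 0, 0, 2, 2.4, 2.5, 0.5],
    [0, 0, 0, 1.05, 1.2, 2.5, 0.5],
    [0, 0, 0, 0, 0, 2.5, 0.5],
    [0, 0, 0, 0, 0, 2.5, 0.5],
    [0, 0, 0, 0, 0, 2, 0.5],
    [0, 0, 0, 0, 0, 0, 0.5],
    [0, 0, 0, 0, 0, 0, 0.5],
    [0, 0, 0, 0, 0, 0, 0.5],
  ],
)

```text
t: 17.37
tool_pos: [0.6316, -0.0275, 0.1686]
tool_rot: [2.181, 2.259, 0.002]
contact_force: [-0.1, -0.1, 0.2]
opening: 0.0427
```

```bash
python3 - <<'E'
from h import *
go(.631,-.0285,.053,1.9)
f=np.load('pics/w2.npz');im,d=f['im'],f['d'];P=pose('wrist',f);X=cloud(d,P);z=X[...,2]
for k,(x,y) in dict(round=(.562,.018),square=(.568,-.075)).items():
    m=(z>.0122)&(z<.02)&near(X,x,y,.056); m=cv2.medianBlur(m.astype(np.uint8),5)>0
    rep(k,rect(m),.014,P,X)
m=near(X,.59,-.075,.04);print(np.percentile(z[m],[5,25,50,75,95]))
E
```

```text
t 17.37 pos [ 0.6316 -0.0275  0.1686] jaw 2.0 q6 -0.20 open 0.0427 F [-0.1 -0.1  0.2]
 turn (tool rotvec) [0.0022 0.0005 0.0017] shift cm after turn [-0.1  -0.06 11.56] axes x,y: [-0.03  1.    0.  ] [1.   0.03 0.  ]
round 3338 px [353.8  55.9] cloud z 0.0147 mean [0.5647 0.0179] rect [0.565  0.0176] [0.075  0.0743] 4.1
square 3515 px [351.9 133.2] cloud z 0.0146 mean [ 0.5712 -0.0736] rect [ 0.5716 -0.0746] [0.0753 0.075 ] 4.1
[0.01366937 0.33199488 0.34932763 0.36480341 0.37369247]
```

>>> jog_arm(
  deltas=[
    [0, 0, 0, -0.1, 0, 1.5, 0.5],
    [0, 0, 0, 0, 0, 2, 0.5],
    [0, 0, 0, 0, 0, 2, 0.5],
    [0, 0, 0, 0, 0, 2, 0.5],
    [0, 0, 0, 0, 0, 2, 0.5],
    [0, 0, 0, 0, 0, 1.2, 0.5],
    [0, 0, 0, 0, 0, 0.8, 0.5],
    [0, 0, 0, 0, 0, 0, 0.5],
    [0, 0, 0, 0, 0, 0, 0.5],
  ],
)

```text
t: 18.12
tool_pos: [0.6313, -0.028, 0.0525]
tool_rot: [2.181, 2.26, 0.001]
contact_force: [0.4, 1.7, 0.3]
opening: 0.0429
```

>>> jog_arm(
  deltas=[
    [0, 0, 0, 0, 0, 0, 0],
    [0, 0, 0, 0, 0, 0, 0],
    [0, 0, 0, 0, 0, 0, 0],
    [0, 0, 0, 0, 0, 0, 0],
    [0, 0, 0, 0, 0, 0, 0],
    [0, 0, 0, 0, 0, 0, 0],
    [0, 0, 0, 0, 0, 0, 0],
    [0, 0, 0, 0, 0, 0, 0],
  ],
  grip_force=30,
)

```text
t: 18.78
tool_pos: [0.6321, -0.028, 0.0537]
tool_rot: [2.18, 2.259, 0.003]
contact_force: [-0.3, -0.9, 5.4]
opening: 0.0276
```

>>> jog_arm(
  deltas=[
    [0, 0, 0, 0, 0, -0.5, 0],
    [0, 0, 0, 0, 0, -1, 0],
    [0, 0, 0, 0, 0, -1.5, 0],
    [0, 0, 0, 0, 0, -2, 0],
    [0, 0, 0, 0, 0, -2, 0],
    [0, 0, 0, 0, 0, -2, 0],
    [0, 0, 0, 0, 0, -2, 0],
    [0, 0, 0, 0, 0, -1, 0],
    [0, 0, 0, 0, 0, 0, 0],
    [0, 0, 0, 0, 0, 0, 0],
  ],
)

```text
t: 19.62
tool_pos: [0.631, -0.0279, 0.1726]
tool_rot: [2.181, 2.26, 0.001]
contact_force: [-0.9, 0.2, -1.8]
opening: 0.028
```

```bash
python3 - <<'E'
from h import *
go(.475,.333,.173,-7.4)
E
```

```text
t 19.62 pos [ 0.631  -0.0279  0.1726] jaw 2.0 q6 -0.20 open 0.0280 F [-0.9  0.2 -1.8]
 turn (tool rotvec) [1.300e-03 1.000e-04 1.647e-01] shift cm after turn [ 33.78 -20.12  -0.04] axes x,y: [0.13 0.99 0.  ] [ 0.99 -0.13  0.  ]
```

>>> jog_arm(
  deltas=[
    [0, 0, 0.0824, 0, 0, 0, 0],
    [0, 0, 0.0823, 0, 0, 0, 0],
    [0, 0, 0, 1.2, -1.2, 0, 0],
    [0, 0, 0, 2.3, -2.3, 0, 0],
    [0, 0, 0, 2.5, -2.5, 0, 0],
    [0, 0, 0, 2.5, -2.5, 0, 0],
    [0, 0, 0, 2.5, -2.5, 0, 0],
    [0, 0, 0, 2.5, -2.5, 0, 0],
    [0, 0, 0, 2.5, -2.5, 0, 0],
    [0, 0, 0, 2, -2, 0, 0],
    [0, 0, 0, 1, -1, 0, 0],
    [0, 0, 0, 1, -1, 0, 0],
  ],
)

```text
t: 20.62
tool_pos: [0.4559, 0.1971, 0.1697]
tool_rot: [-2.357, -2.074, 0.005]
contact_force: [-0.3, 0.2, -1.1]
opening: 0.0275
```

>>> jog_arm(
  deltas=[
    [0, 0, 0, 0, 0, 0, 0],
    [0, 0, 0, 0, 0, 0, 0],
    [0, 0, 0, 0, 0, 0, 0],
  ],
)

```text
t: 20.87
tool_pos: [0.4579, 0.1957, 0.1708]
tool_rot: [-2.36, -2.073, 0.003]
contact_force: [0.3, -0.1, -1.3]
opening: 0.0279
```

```bash
python3 - <<'E'
from h import *
go(.475,.333,.173,-7.4)
o,im,d,P=wrist('w3')
X=cloud(d,P);z=X[...,2];V=im.max(2)
m=rect((V<60)&near(X,.475,.333,.06)&(abs(z-.010)<.006));rep('plot',m,.010,P,X)
ys,xs=np.nonzero(m);h=cv2.convexHull(np.c_[xs,ys].astype(np.int32));a=cv2.approxPolyDP(h,6,True)[:,0]
print(a.tolist(),onplane(a,.01,P).round(4))
E
```

```text
t 20.87 pos [0.4579 0.1957 0.1708] jaw -7.4 q6 0.38 open 0.0279 F [ 0.3 -0.1 -1.3]
 turn (tool rotvec) [-0.0015  0.001  -0.0001] shift cm after turn [13.83 -0.08 -0.22] axes x,y: [0.13 0.99 0.  ] [ 0.99 -0.13  0.  ]
plot 1846 px [330.1  12.1] cloud z 0.0107 mean [0.4813 0.3366] rect [0.4773 0.3335] [0.024  0.0613] 82.6
[[363, 34], [289, 17], [287, 0], [363, 0]] [[0.5057 0.3177 0.01  ]
 [0.4485 0.3374 0.01  ]
 [0.4488 0.3493 0.01  ]
 [0.5079 0.3416 0.01  ]]
```

View pics/w3.png

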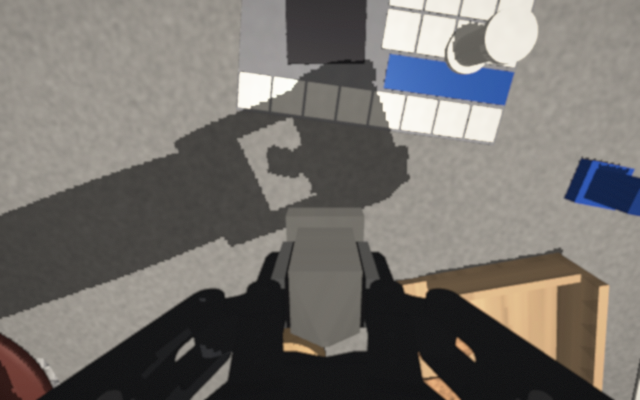

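```bash
python3 - <<'E'
from h import *
f=np.load('pics/w3.npz');im,d=f['im'],f['d'];P=pose('wrist',f);X=cloud(d,P)
V=im.max(2);print(V[5:70:6,330], V[40,280:296],V[40,358:374])
a=onplane([(287.5,63),(366,64),(286,2),(366.5,2)],.01,P);print(a.round(4))
e=a[1]-a[0];print('yaw',np.degrees(np.arctan2(e[1],e[0])),np.linalg.norm(e))
n=np.array([-e[1],e[0],0])/np.linalg.norm(e);print('centre',(a[:2].mean(0)+n*.032).round(4))
E
```

```text
[56 56 58 60 59 61 62 64 66 69 67] [153 152 154 153 152 142 111  77  65  63  64  64  65  65  65  65] [ 61  62  61  62  61  61  68  92 128 147 151 153 153 154 153 153]
[[0.4418 0.3042 0.01  ]
 [0.506  0.2951 0.01  ]
 [0.4478 0.3481 0.01  ]
 [0.5105 0.3399 0.01  ]]
yaw -8.108663923920625 0.0649033102550346
centre [0.4784 0.3313 0.01  ]
```

>>> jog_arm(
  deltas=[
    [0, 0, 0.005, 1, 0.2, 0, 0],
    [0, 0, 0, 2, 0, 0, 0],
    [0, 0, 0, 2.75, 0, 0, 0],
    [0, 0, 0, 3, 0, 0, 0],
    [0, 0, 0, 3, 0, 0, 0],
    [0, 0, 0, 1.5, 0, 0, 0],
    [0, 0, 0, 0.5, 0, 0, 0],
    [0, 0, 0, 0, 0, 0, 0],
    [0, 0, 0, 0, 0, 0, 0],
    [0, 0, 0, 0, 0, 0, 0],
  ],
)

```text
t: 21.75
tool_pos: [0.4786, 0.3311, 0.1717]
tool_rot: [2.366, 2.066, -0.001]
contact_force: [0.2, -0.2, -0.8]
opening: 0.0276
```

>>> jog_arm(
  deltas=[
    [0, 0, 0, 0, 0, 1, 0],
    [0, 0, 0, 0, 0, 2, 0],
    [0, 0, 0, 0, 0, 2, 0],
    [0, 0, 0, 0, 0, 2, 0],
    [0, 0, 0, 0, 0, 1.5, 0],
    [0, 0, 0, 0, 0, 1, 0],
    [0, 0, 0, 0, 0, 1, 0],
    [0, 0, 0, 0, 0, 0.6, 0],
    [0, 0, 0, 0, 0, 0.3, 0],
    [0, 0, 0, 0, 0, 0, 0],
    [0, 0, 0, 0, 0, 0, 0],
  ],
)

```text
t: 22.67
tool_pos: [0.479, 0.3325, 0.0586]
tool_rot: [2.365, 2.067, 0.002]
contact_force: [0.0, 1.1, -1.0]
opening: 0.0276
```

```bash
python3 - <<'E'
from h import *
go(.4775,.3318,.053,-7.7)
E
```

```text
t 22.67 pos [0.479  0.3325 0.0586] jaw -7.7 q6 0.61 open 0.0276 F [ 0.   1.1 -1. ]
 turn (tool rotvec) [ 0.001  -0.0007  0.0003] shift cm after turn [-0.09 -0.14  0.56] axes x,y: [0.13 0.99 0.  ] [ 0.99 -0.13  0.  ]
```

>>> jog_arm(
  deltas=[
    [0, 0, 0, 0, -0.1, 0.2, 0],
    [0, 0, 0, 0, 0, 0.15, 0],
    [0, 0, 0, 0, 0, 0.1, 0],
    [0, 0, 0, 0, 0, 0.1, 0],
    [0, 0, 0, 0, 0, 0, 0],
    [0, 0, 0, 0, 0, 0, 0],
  ],
)

```text
t: 23.17
tool_pos: [0.4779, 0.3327, 0.0537]
tool_rot: [2.365, 2.068, 0.001]
contact_force: [-3.4, -0.9, 4.7]
opening: 0.0278
```

>>> jog_arm(
  deltas=[
    [0, 0, 0, 0, 0, 0, 0.4],
    [0, 0, 0, 0, 0, 0, 0.45],
    [0, 0, 0, 0, 0, 0, 0.6],
    [0, 0, 0, 0, 0, 0, 0.6],
    [0, 0, 0, 0, 0, 0, 0.6],
    [0, 0, 0, 0, 0, -1, 0.6],
    [0, 0, 0, 0, 0, -2, 0.6],
    [0, 0, 0, 0, 0, -3, 0.6],
    [0, 0, 0, 0, 0, -3, 1],
    [0, 0, 0, 0, 0, -3, 1],
    [0, 0, 0, 0, 0, -3, 1],
    [0, 0, 0, 0, 0, -3, 1],
  ],
)

```text
t: 24.17
tool_pos: [0.4774, 0.3323, 0.2347]
tool_rot: [2.365, 2.067, 0.001]
contact_force: [0.7, -0.5, -0.4]
opening: 0.0855
```

>>> jog_arm(
  deltas=[
    [0, 0, 0, -2, 0, -2, 1],
    [0, 0, 0, -3, 0, -2, 1],
    [0, 0, 0, -3, 0, -1, 1],
    [0, 0, 0, -3, 0, 0, 1],
    [0, 0, 0, -3, 0, 0, 1],
    [0, 0, 0, -2, 0, 0, 1],
    [0, 0, 0, 0, 0, 0, 1],
    [0, 0, 0, 0, 0, 0, 1],
    [0, 0, 0, 0, 0, 0, 1],
  ],
)

```text
t: 24.92
tool_pos: [0.4562, 0.1743, 0.2829]
tool_rot: [-2.365, -2.068, -0.001]
contact_force: [-0.4, -0.5, 0.7]
opening: 0.0855
```

```bash
python3 - <<'E'
from h import *
o,im,d,P=wrist('w4')
go(.56,-.1,.3,4.2)
X=cloud(d,P);z=X[...,2];V=im.max(2)
rep('obel shaft',rect((z>.06)&(z<.095)&near(X,.4775,.333,.03)),.075,P,X)
rep('plinth',rect((z>.014)&(z<.095)&near(X,.4775,.333,.035)),.024,P,X)
m=rect((V<75)&near(X,.4775,.333,.055)&(abs(z-.010)<.005));rep('plot',m,.010,P,X)
im,d=vision.get_image('top');P=pose('top');X=cloud(d,P);z=X[...,2];cv2.imwrite('pics/top1.png',im[:,:,::-1]);
rep('tin',rect((abs(z-.136)<.006)&near(X,.588,-.34,.045)),.136,P,X)
rep('lid',rect((abs(z-.148)<.006)&near(X,.475,-.325,.045)),.148,P,X)
E
```

```text
t 24.97 pos [0.4562 0.1745 0.2827] jaw -7.6 q6 0.35 open 0.0855 F [-0.2 -0.4 -0.1]
 turn (tool rotvec) [ 0.0003 -0.0005 -0.2066] shift cm after turn [-28.14   8.34  -1.73] axes x,y: [-0.07  1.    0.  ] [1.   0.07 0.  ]
obel shaft 806 px [324.5  13. ] cloud z 0.0755 mean [0.4778 0.3266] rect [0.4777 0.3261] [0.0222 0.0271] 82.3
plinth 1581 px [324.7  20.6] cloud z 0.0628 mean [0.4787 0.3316] rect [0.4785 0.3309] [0.0403 0.04  ] 82.3
plot 1186 px [321.   34.1] cloud z 0.0107 mean [0.4732 0.3216] rect [0.4767 0.328 ] [0.0543 0.0625] 82.3
tin 460 px [459.4 177.4] cloud z 0.1357 mean [ 0.5852 -0.3397] rect [ 0.5858 -0.3401] [0.0524 0.0543] 87.6
lid 488 px [456.9 225.2] cloud z 0.1471 mean [ 0.4737 -0.3256] rect [ 0.4742 -0.326 ] [0.0531 0.054 ] 87.7
```

View pics/w4.png

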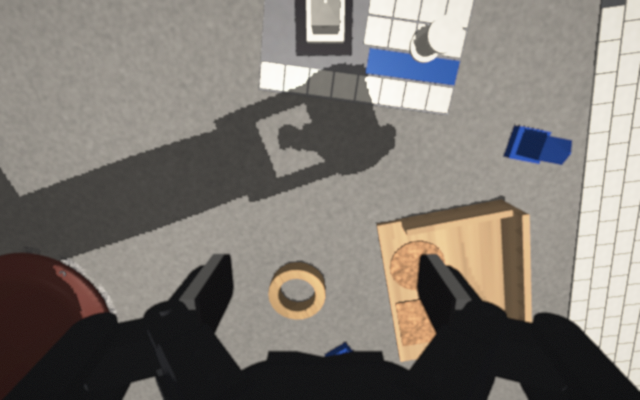

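The obelisk stands centred and square on the plot, with an even black margin (plot at about 296–352 px, plinth at 306–345). The bottle is put back first.

>>> jog_arm(
  deltas=[
    [0, 0, -0.1033, 0, 0, 0, 1],
    [0, 0, -0.1033, 0, 0, 0, 1],
    [0, 0, 0, -2, -0.1, 0, 1],
    [0, 0, 0, -3.5, -0.1, 0, 1],
    [0, 0, 0, -3.5, -0.2, 0, 1],
    [0, 0, 0, -3.5, -0.2, 0, 1],
    [0, 0, 0, -3.5, -0.2, 0, 1],
    [0, 0, 0, -3.5, -0.2, 0, 1],
    [0, 0, 0, -3.5, -0.2, 0, 1],
    [0, 0, 0, -3.5, -0.2, 0, 1],
    [0, 0, 0, -3.5, -0.2, 0, 1],
    [0, 0, 0, -3.5, -0.2, 0, 1],
  ],
)

```text
t: 26.02
tool_pos: [0.4628, -0.1626, 0.2824]
tool_rot: [-2.138, -2.302, -0.0]
contact_force: [0.3, 0.1, -1.1]
opening: 0.0851
```

>>> jog_arm(
  deltas=[
    [0, 0, 0, -3.5, 0, 0, 1],
    [0, 0, 0, -3.5, 0, 0, 1],
    [0, 0, 0, -3.5, 0, 0, 1],
    [0, 0, 0, -3, 0, 0, 1],
    [0, 0, 0, -2, 0, 0, 1],
    [0, 0, 0, -1, 0, 0, 1],
    [0, 0, 0, 0, 0, 0, 1],
    [0, 0, 0, 0, 0, 0, 1],
    [0, 0, 0, 0, 0, 0, 1],
  ],
)

```text
t: 26.77
tool_pos: [0.4748, -0.3248, 0.2823]
tool_rot: [-2.137, -2.302, -0.001]
contact_force: [0.3, 0.3, -0.1]
opening: 0.0856
```

```bash
python3 - <<'E'
from h import *
go(.4752,-.3252,.119,4.2)
E
```

```text
t 26.77 pos [ 0.4748 -0.3248  0.2823] jaw 4.2 q6 -0.80 open 0.0856 F [ 0.3  0.3 -0.1]
 turn (tool rotvec) [-0.0001 -0.0008  0.0008] shift cm after turn [-0.04  0.04 16.33] axes x,y: [-0.07  1.    0.  ] [1.   0.07 0.  ]
```

>>> jog_arm(
  deltas=[
    [0, 0, 0, 0, 0, 1.5, 1],
    [0, 0, 0, 0, 0, 3, 1],
    [0, 0, 0, 0, 0, 3, 1],
    [0, 0, 0, 0, 0, 3, 1],
    [0, 0, 0, 0, 0, 3, 1],
    [0, 0, 0, 0, 0, 1.8, 1],
    [0, 0, 0, 0, 0, 1, 1],
    [0, 0, 0, 0, 0, 0, 1],
    [0, 0, 0, 0, 0, 0, 1],
    [0, 0, 0, 0, 0, 0, 1],
  ],
)

```text
t: 27.6
tool_pos: [0.4756, -0.3266, 0.1216]
tool_rot: [2.136, 2.299, 0.0]
contact_force: [-0.5, 0.2, 0.9]
opening: 0.0853
```

>>> jog_arm(
  deltas=[
    [0, 0, 0, 0, 0, 0, 0],
    [0, 0, 0, 0, 0, 0, 0],
    [0, 0, 0, 0, 0, 0, 0],
    [0, 0, 0, 0, 0, 0, 0],
    [0, 0, 0, 0, 0, 0, 0],
    [0, 0, 0, 0, 0, 0, 0],
    [0, 0, 0, 0, 0, 0, 0],
    [0, 0, 0, 0, 0, 0, 0],
  ],
  grip_force=50,
)

```text
t: 28.27
tool_pos: [0.4753, -0.327, 0.1212]
tool_rot: [2.138, 2.298, 0.0]
contact_force: [0.4, 0.6, 5.6]
opening: 0.055
```

>>> jog_arm(
  deltas=[
    [0, 0, 0, 0, 0, -0.5, 0],
    [0, 0, 0, 0, 0, -1, 0],
    [0, 0, 0, 0, 0, -1.5, 0],
    [0, 0, 0, 0, 0, -1.5, 0],
    [0, 0, 0, 0, 0, -1.5, 0],
    [0, 0, 0, 0, 0, -1.3, 0],
    [0, 0, 0, 0, 0, -0.7, 0],
    [0, 0, 0, 0, 0, 0, 0],
    [0, 0, 0, 0, 0, 0, 0],
    [0, 0, 0, 0, 0, 0, 0],
  ],
)

```text
t: 29.1
tool_pos: [0.4739, -0.3257, 0.1981]
tool_rot: [-2.138, -2.299, 0.0]
contact_force: [-0.4, -0.2, -2.4]
opening: 0.0548
```

```bash
python3 - <<'E'
from h import *
go(.565,.0185,.199,4.2)
E
```

```text
t 29.10 pos [ 0.4739 -0.3257  0.1981] jaw 4.2 q6 -0.80 open 0.0548 F [-0.4 -0.2 -2.4]
 turn (tool rotvec) [-0.0015 -0.0015 -0.0008] shift cm after turn [33.66 11.61 -0.09] axes x,y: [-0.07  1.    0.  ] [1.   0.07 0.  ]
```

>>> jog_arm(
  deltas=[
    [0, 0, 0, 1.2, 0.5, 0, 0],
    [0, 0, 0, 2.2, 0.8, 0, 0],
    [0, 0, 0, 3, 1.1, 0, 0],
    [0, 0, 0, 3.3, 1.1, 0, 0],
    [0, 0, 0, 3.3, 1.1, 0, 0],
    [0, 0, 0, 3.3, 1.1, 0, 0],
    [0, 0, 0, 3.3, 1.1, 0, 0],
    [0, 0, 0, 3.3, 1.1, 0, 0],
    [0, 0, 0, 3.3, 1.1, 0, 0],
    [0, 0, 0, 3.3, 1.1, 0, 0],
    [0, 0, 0, 2.8, 1, 0, 0],
    [0, 0, 0, 1.4, 0.5, 0, 0],
  ],
)

```text
t: 30.1
tool_pos: [0.5653, 0.0224, 0.1982]
tool_rot: [-2.134, -2.302, -0.0]
contact_force: [0.4, 0.0, -2.0]
opening: 0.055
```

>>> jog_arm(
  deltas=[
    [0, 0, 0, 0, 0, 0, 0],
    [0, 0, 0, 0, 0, 0, 0],
    [0, 0, 0, 0, 0, 0, 0],
    [0, 0, 0, 0, 0, 0, 0],
  ],
)

```text
t: 30.43
tool_pos: [0.5653, 0.0176, 0.1989]
tool_rot: [-2.14, -2.299, 0.001]
contact_force: [0.3, 0.3, -2.8]
opening: 0.0549
```

```bash
python3 - <<'E'
from h import *
go(.565,.0185,.126,4.2)
E
```

```text
t 30.43 pos [0.5653 0.0176 0.1989] jaw 4.1 q6 -0.17 open 0.0549 F [ 0.3  0.3 -2.8]
 turn (tool rotvec) [-0.0009  0.0001 -0.0019] shift cm after turn [ 0.09 -0.02  7.29] axes x,y: [-0.07  1.    0.  ] [1.   0.07 0.  ]
```

>>> jog_arm(
  deltas=[
    [0, 0, 0, 0.1, 0, 1, 0],
    [0, 0, 0, 0, 0, 1.5, 0],
    [0, 0, 0, 0, 0, 1.5, 0],
    [0, 0, 0, 0, 0, 1.2, 0],
    [0, 0, 0, 0, 0, 0.8, 0],
    [0, 0, 0, 0, 0, 0.5, 0],
    [0, 0, 0, 0, 0, 0.3, 0],
    [0, 0, 0, 0, 0, 0.2, 0],
    [0, 0, 0, 0, 0, 0.1, 0],
    [0, 0, 0, 0, 0, 0, 0],
    [0, 0, 0, 0, 0, 0, 0],
  ],
)

```text
t: 31.35
tool_pos: [0.5661, 0.0193, 0.1291]
tool_rot: [2.139, 2.3, 0.001]
contact_force: [0.6, 0.2, -2.9]
opening: 0.0548
```

>>> jog_arm(
  deltas=[
    [0, 0, 0, 0, 0, 0.1, 0],
    [0, 0, 0, 0, 0, 0.1, 0],
    [0, 0, 0, 0, 0, 0.1, 0],
    [0, 0, 0, 0, 0, 0, 0],
    [0, 0, 0, 0, 0, 0, 0],
  ],
)

```text
t: 31.77
tool_pos: [0.5662, 0.0194, 0.1271]
tool_rot: [2.139, 2.3, 0.001]
contact_force: [-2.9, 0.7, 5.9]
opening: 0.0553
```

Contact is made. I release, rise and go for the tin.

>>> jog_arm(
  deltas=[
    [0, 0, 0, 0, 0, 0, 0.75],
    [0, 0, 0, 0, 0, 0, 0.8],
    [0, 0, 0, 0, 0, 0, 1],
    [0, 0, 0, 0, 0, 0, 1],
    [0, 0, 0, 0, 0, 0, 1],
    [0, 0, 0, 0, 0, 0, 1],
    [0, 0, 0, 0, 0, -1.5, 1],
    [0, 0, 0, 0, 0, -2.5, 1],
    [0, 0, 0, 0, 0, -3, 1],
    [0, 0, 0, 0, 0, -3, 1],
    [0, 0, 0, 0, 0, -2, 1],
    [0, 0, 0, 0, 0, 0, 1],
  ],
)

```text
t: 32.77
tool_pos: [0.5683, 0.0191, 0.2518]
tool_rot: [2.134, 2.295, 0.01]
contact_force: [0.5, 0.2, 0.8]
opening: 0.0859
```

>>> jog_arm(
  deltas=[
    [0, 0, 0, -1.5, 0, 0, 1],
    [0, 0, 0, -3.3, 0, 0, 1],
    [0, 0, 0, -3.5, 0, 0, 1],
    [0, 0, 0, -3.5, 0, 0, 1],
    [0, 0, 0, -3.5, 0, 0, 1],
    [0, 0, 0, -3.5, 0, 0, 1],
    [0, 0, 0, -3.5, 0, 0, 1],
    [0, 0, 0, -3.5, 0, 0, 1],
    [0, 0, 0, -3.5, 0, 0, 1],
    [0, 0, 0, -3.5, 0, 0, 1],
    [0, 0, 0, -2, 0, 0, 1],
    [0, 0, 0, -0.7, 0, 0, 1],
  ],
)

```text
t: 33.77
tool_pos: [0.5905, -0.3377, 0.2433]
tool_rot: [-2.142, -2.296, 0.001]
contact_force: [-0.1, -0.2, -0.9]
opening: 0.0853
```

>>> jog_arm(
  deltas=[
    [0, 0, 0, 0, 0, 0, 1],
    [0, 0, 0, 0, 0, 0, 1],
    [0, 0, 0, 0, 0, 0, 1],
  ],
)

```text
t: 34.02
tool_pos: [0.5914, -0.3332, 0.2448]
tool_rot: [-2.137, -2.301, -0.0]
contact_force: [-0.8, 0.3, 0.3]
opening: 0.0855
```

```bash
python3 - <<'E'
from h import *
go(.588,-.3403,.119,4.2)
E
```

```text
t 34.02 pos [ 0.5914 -0.3332  0.2448] jaw 4.2 q6 -0.70 open 0.0855 F [-0.8  0.3  0.3]
 turn (tool rotvec) [-0.0006 -0.0011  0.0005] shift cm after turn [-0.69 -0.39 12.58] axes x,y: [-0.07  1.    0.  ] [1.   0.07 0.  ]
```

>>> jog_arm(
  deltas=[
    [0, 0, 0, -0.6, -0.3, 1, 1],
    [0, 0, 0, 0, 0, 2, 1],
    [0, 0, 0, 0, 0, 2.5, 1],
    [0, 0, 0, 0, 0, 2.5, 1],
    [0, 0, 0, 0, 0, 2, 1],
    [0, 0, 0, 0, 0, 1.5, 1],
    [0, 0, 0, 0, 0, 1, 1],
    [0, 0, 0, 0, 0, 0, 1],
    [0, 0, 0, 0, 0, 0, 1],
    [0, 0, 0, 0, 0, 0, 1],
  ],
)

```text
t: 34.85
tool_pos: [0.5897, -0.3414, 0.1222]
tool_rot: [2.137, 2.299, 0.0]
contact_force: [0.7, -0.3, 0.5]
opening: 0.0851
```

>>> jog_arm(
  deltas=[
    [0, 0, 0, 0, 0, 0, 0],
    [0, 0, 0, 0, 0, 0, 0],
    [0, 0, 0, 0, 0, 0, 0],
    [0, 0, 0, 0, 0, 0, 0],
    [0, 0, 0, 0, 0, 0, 0],
    [0, 0, 0, 0, 0, 0, 0],
    [0, 0, 0, 0, 0, 0, 0],
    [0, 0, 0, 0, 0, 0, 0],
  ],
  grip_force=50,
)

```text
t: 35.52
tool_pos: [0.5893, -0.3417, 0.1223]
tool_rot: [2.138, 2.299, -0.0]
contact_force: [-2.5, -0.2, 4.8]
opening: 0.0551
```

>>> jog_arm(
  deltas=[
    [0, 0, 0, 0, 0, -0.5, 0],
    [0, 0, 0, 0, 0, -1, 0],
    [0, 0, 0, 0, 0, -1.5, 0],
    [0, 0, 0, 0, 0, -1.5, 0],
    [0, 0, 0, 0, 0, -1.5, 0],
    [0, 0, 0, 0, 0, -1.3, 0],
    [0, 0, 0, 0, 0, -0.7, 0],
    [0, 0, 0, 0, 0, 0, 0],
    [0, 0, 0, 0, 0, 0, 0],
    [0, 0, 0, 0, 0, 0, 0],
  ],
)

```text
t: 36.35
tool_pos: [0.5883, -0.3406, 0.1994]
tool_rot: [-2.138, -2.299, 0.0]
contact_force: [0.8, 0.0, -3.2]
opening: 0.0549
```

```bash
python3 - <<'E'
from h import *
go(.5712,-.074,.199,4.2)
E
```

```text
t 36.35 pos [ 0.5883 -0.3406  0.1994] jaw 4.2 q6 -0.71 open 0.0549 F [ 0.8  0.  -3.2]
 turn (tool rotvec) [-0.0013 -0.0011 -0.0008] shift cm after turn [26.71  0.24  0.04] axes x,y: [-0.07  1.    0.  ] [1.   0.07 0.  ]
```

>>> jog_arm(
  deltas=[
    [0, 0, 0, 1.2, 0, 0, 0],
    [0, 0, 0, 2.4, 0, 0, 0],
    [0, 0, 0, 2.9, 0, 0, 0],
    [0, 0, 0, 2.9, 0, 0, 0],
    [0, 0, 0, 2.9, 0, 0, 0],
    [0, 0, 0, 2.9, 0, 0, 0],
    [0, 0, 0, 2.9, 0, 0, 0],
    [0, 0, 0, 2.9, 0, 0, 0],
    [0, 0, 0, 2.4, 0, 0, 0],
    [0, 0, 0, 1.7, 0, 0, 0],
    [0, 0, 0, 1, 0.2, 0, 0],
    [0, 0, 0, 0.5, 0, 0, 0],
  ],
)

```text
t: 37.35
tool_pos: [0.5711, -0.0736, 0.1996]
tool_rot: [-2.137, -2.302, 0.0]
contact_force: [-0.3, -0.6, -3.5]
opening: 0.0547
```

>>> jog_arm(
  deltas=[
    [0, 0, 0, 0, 0, 0, 0],
    [0, 0, 0, 0, 0, 0, 0],
    [0, 0, 0, 0, 0, 0, 0],
    [0, 0, 0, 0, 0, 0, 0],
  ],
)

```text
t: 37.68
tool_pos: [0.5716, -0.0765, 0.2003]
tool_rot: [2.141, 2.299, -0.0]
contact_force: [0.7, 0.5, -3.8]
opening: 0.0549
```

```bash
python3 - <<'E'
from h import *
go(.5712,-.0752,.128,4.2)
E
```

```text
t 37.68 pos [ 0.5716 -0.0765  0.2003] jaw 4.1 q6 -0.33 open 0.0549 F [ 0.7  0.5 -3.8]
 turn (tool rotvec) [-0.0002  0.0002 -0.0022] shift cm after turn [ 0.13 -0.03  7.23] axes x,y: [-0.07  1.    0.  ] [1.   0.07 0.  ]
```

>>> jog_arm(
  deltas=[
    [0, 0, 0, 0.1, 0, 1, 0],
    [0, 0, 0, 0, 0, 1.5, 0],
    [0, 0, 0, 0, 0, 1.5, 0],
    [0, 0, 0, 0, 0, 1.2, 0],
    [0, 0, 0, 0, 0, 0.8, 0],
    [0, 0, 0, 0, 0, 0.5, 0],
    [0, 0, 0, 0, 0, 0.3, 0],
    [0, 0, 0, 0, 0, 0.2, 0],
    [0, 0, 0, 0, 0, 0.1, 0],
    [0, 0, 0, 0, 0, 0, 0],
    [0, 0, 0, 0, 0, 0, 0],
  ],
)

```text
t: 38.6
tool_pos: [0.5719, -0.0746, 0.1301]
tool_rot: [2.139, 2.3, 0.001]
contact_force: [0.6, -0.8, -3.4]
opening: 0.055
```

>>> jog_arm(
  deltas=[
    [0, 0, 0, 0, 0, 0.1, 0],
    [0, 0, 0, 0, 0, 0.1, 0],
    [0, 0, 0, 0, 0, 0.1, 0],
    [0, 0, 0, 0, 0, 0, 0],
    [0, 0, 0, 0, 0, 0, 0],
  ],
)

```text
t: 39.02
tool_pos: [0.572, -0.0747, 0.1283]
tool_rot: [2.139, 2.3, 0.001]
contact_force: [-3.2, -0.1, 6.1]
opening: 0.0549
```

>>> jog_arm(
  deltas=[
    [0, 0, 0, 0, 0, 0, 0.75],
    [0, 0, 0, 0, 0, 0, 0.8],
    [0, 0, 0, 0, 0, 0, 1],
    [0, 0, 0, 0, 0, 0, 1],
    [0, 0, 0, 0, 0, 0, 1],
    [0, 0, 0, 0, 0, 0, 1],
    [0, 0, 0, 0, 0, -1.5, 1],
    [0, 0, 0, 0, 0, -2.5, 1],
    [0, 0, 0, 0, 0, -3, 1],
    [0, 0, 0, 0, 0, -3, 1],
    [0, 0, 0, 0, 0, -3, 1],
    [0, 0, 0, 0, 0, -3, 1],
  ],
)

```text
t: 40.02
tool_pos: [0.5712, -0.0744, 0.2877]
tool_rot: [2.139, 2.301, -0.0]
contact_force: [0.7, -0.1, 0.3]
opening: 0.0851
```

>>> jog_arm(
  deltas=[
    [0, 0, 0, -1, 0, -2, 1],
    [0, 0, 0, -2, -1, -3, 1],
    [0, 0, 0, -2, -1, -2, 1],
    [0, 0, 0, -2, -1, 0, 1],
    [0, 0, 0, -2, -1, 0, 1],
    [0, 0, 0, -1, 0, 0, 1],
    [0, 0, 0, 0, 0, 0, 1],
    [0, 0, 0, 0, 0, 0, 1],
    [0, 0, 0, 0, 0, 0, 1],
    [0, 0, 0, 0, 0, 0, 1],
  ],
)

```text
t: 40.85
tool_pos: [0.5391, -0.1761, 0.3559]
tool_rot: [-2.137, -2.301, -0.0]
contact_force: [-0.2, -0.4, -0.2]
opening: 0.0853
```

```bash
python3 - <<'E'
from h import *
o,im,d,P=wrist('w5');print(o['tool_pos'])
X=cloud(d,P);z=X[...,2]
rep('lid',rect((abs(z-.154)<.005)&near(X,.565,.018,.04)),.154,P,X)
rep('tin',rect((abs(z-.142)<.005)&near(X,.571,-.074,.045)),.142,P,X)
for k,(x,y) in dict(round=(.562,.018),square=(.568,-.075)).items():
    m=(z>.0122)&(z<.02)&near(X,x,y,.056); rep(k,m,.014,P,X)
im,d=vision.get_image('top');P=pose('top');X=cloud(d,P);z=X[...,2]
cv2.imwrite('pics/top2.png',cv2.resize(im[120:290,120:500],None,fx=2.1,fy=2.1,interpolation=cv2.INTER_CUBIC)[:,:,::-1])
H,S,V=cv2.split(cv2.cvtColor(im,cv2.COLOR_RGB2HSV))
rep('column',rect((z>.06)&near(X,.585,.29,.05)),.068,P,X)
rep('tape',rect((S>60)&(H<25)&(V>90)&near(X,.39,0,.06)),.024,P,X)
rep('obelisk',rect((z>.016)&near(X,.475,.333,.04)),.024,P,X)
rep('lid',rect((abs(z-.154)<.005)&near(X,.565,.018,.04)),.154,P,X)
rep('tin',rect((abs(z-.142)<.005)&near(X,.571,-.074,.045)),.142,P,X)
E
```

```text
[ 0.53908623 -0.17612386  0.35589496]Traceback (most recent call last):
  File "<stdin>", line 4, in <module>
  File "h.py", line 26, in rect
    n,l,s,c=cv2.connectedComponentsWithStats(mask.astype(np.uint8)); k=1+np.argmax(s[1:,4]);
                                                                         ~~~~~~~~~^^^^^^^^^
    return _wrapfunc(a, 'argmax', axis=axis, out=out, **kwds)
    return bound(*args, **kwds)
ValueError: attempt to get argmax of an empty sequence
```

View pics/w5.png

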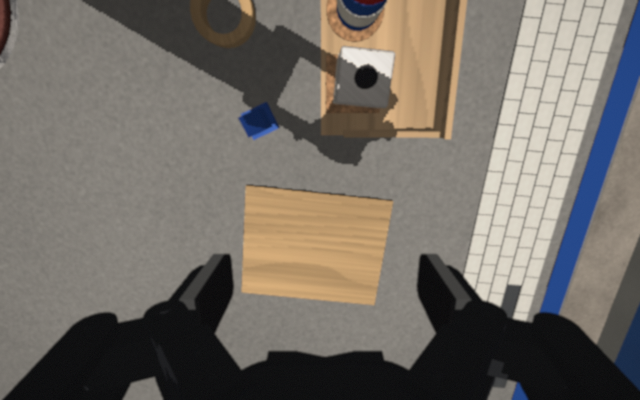

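The board is empty. The tin (365,78) stands on the square coaster and the bottle's foot (357,10) on the round one, but the lid is out of view. I shift for a full view and run the top-camera checks too.

>>> jog_arm(
  deltas=[
    [0, 0, 0, 2, 0, -1, 1],
    [0, 0, 0, 3, 0, -1, 1],
    [0, 0, 0, 3, 0, -1, 1],
    [0, 0, 0, 2, 0, 0, 1],
    [0, 0, 0, 0, 0, 0, 1],
    [0, 0, 0, 0, 0, 0, 1],
    [0, 0, 0, 0, 0, 0, 1],
    [0, 0, 0, 0, 0, 0, 1],
  ],
)

```text
t: 41.57
tool_pos: [0.5315, -0.078, 0.3857]
tool_rot: [-2.14, -2.299, 0.001]
contact_force: [-0.1, -0.8, 0.1]
opening: 0.0852
```

```bash
python3 - <<'E'
from h import *
im,d=vision.get_image('top');P=pose('top');X=cloud(d,P);z=X[...,2]
cv2.imwrite('pics/top2.png',cv2.resize(im[120:290,120:500],None,fx=2.1,fy=2.1,interpolation=cv2.INTER_CUBIC)[:,:,::-1])
H,S,V=cv2.split(cv2.cvtColor(im,cv2.COLOR_RGB2HSV))
rep('column',(z>.06)&(z<.1)&near(X,.585,.29,.05),.068,P,X)
rep('tape',(S>60)&(H<25)&(V>90)&near(X,.39,0,.06),.024,P,X)
rep('obelisk',(z>.016)&(z<.1)&near(X,.475,.333,.04),.024,P,X)
rep('lid',(abs(z-.154)<.005)&near(X,.565,.018,.04),.154,P,X)
rep('tin',(abs(z-.142)<.005)&near(X,.571,-.074,.045),.142,P,X)
o,im,d,P=wrist('w6');print(o['tool_pos'])
X=cloud(d,P);z=X[...,2]
rep('lid',(abs(z-.154)<.005)&near(X,.565,.018,.04),.154,P,X)
rep('tin',(abs(z-.142)<.005)&near(X,.571,-.074,.045),.142,P,X)
E
```

```text
column 149 px [187.3 182. ] cloud z 0.0753 mean [0.5865 0.2957] rect [0.5865 0.2953] [0.0296 0.0318] 0.3
tape 2776 px [330.8 238.1] cloud z 0.6688 mean [ 0.4581 -0.0511] rect [ 0.4745 -0.0467] [0.2436 0.1397] 6.7
obelisk 322 px [173.7 229.3] cloud z 0.055 mean [0.4773 0.3342] rect [0.4771 0.3351] [0.0498 0.0406] 82.2
lid 301 px [297.9 182.5] cloud z 0.1539 mean [0.5675 0.0271] rect [0.5675 0.0294] [0.0339 0.0558] 74.8
tin 269 px [337.8 184.8] cloud z 0.1416 mean [ 0.5653 -0.0627] rect [ 0.5683 -0.0733] [0.0518 0.0531] 89.9
[ 0.53154274 -0.07812044  0.38572118]
lid 2284 px [364.3  82. ] cloud z 0.1546 mean [0.5671 0.0194] rect [0.5668 0.0194] [0.0549 0.0543] 4.1
tin 1741 px [358.2 166.5] cloud z 0.1425 mean [ 0.5712 -0.0729] rect [ 0.5715 -0.0739] [0.054  0.0538] 88.7
```

View pics/w6.png

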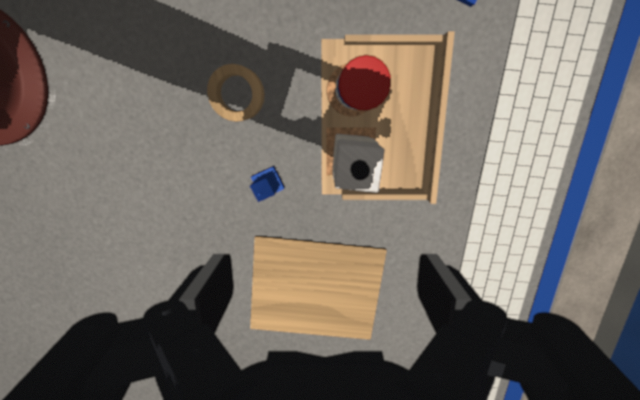

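View pics/top2.png

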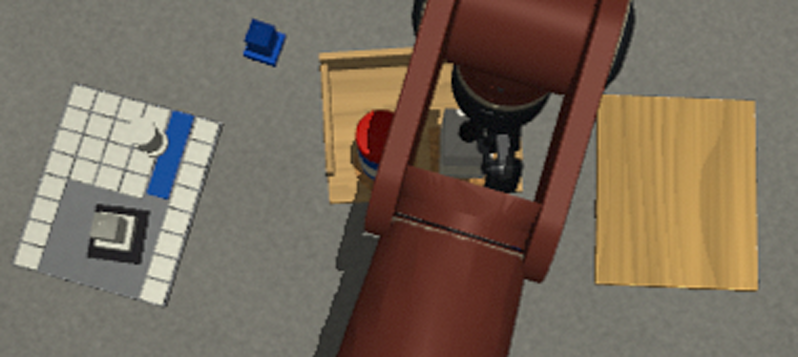

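The bottle lid is at (364,82) in the wrist view and 2.6 mm off its coaster's centre. The tin is under 1 mm off. The obelisk is centred on the plot and the column hasn't moved. I check the tape from the wrist view and hand in.

```bash
python3 - <<'E'
from h import *
for n in('w1','w6'):
    f=np.load(f'pics/{n}.npz');P=pose('wrist',f);X=cloud(f['d'],P);rep('tape '+n,(abs(X[...,2]-.024)<.006)&near(X,.391,.001,.06),.024,P,X)
print(ctrl.get_obs()['contact_force'],ctrl.get_obs()['t']); print(ctrl.finish_job())
E
```

```text
tape w1 1386 px [234.4 125.3] cloud z 0.0242 mean [0.3942 0.0017] rect [0.3942 0.0004] [0.0785 0.0786] 0.7
tape w6 1493 px [233.7  91.7] cloud z 0.0243 mean [0.3942 0.0015] rect [0.3945 0.0009] [0.0784 0.0788] 0.7
[ 0.82577657 -0.31164317  0.70214879] 41.6667
the job is handed in; nothing more can be done
None
```

The job is handed in at 41.7 s. I set the tin and then the bottle on the side board, stood the obelisk on the plot, then put the bottle and the tin back on their coasters.

Last checks, from camera measurements:
- **Bottle:** about 2.6 mm off the round coaster's centre.
- **Tin:** under 1 mm off the square coaster's centre.
- **Obelisk:** within about 2 mm of the plot's centre and about 1° of square with it.
- **Column and tape roll:** both moved less than 1 mm.
- **Robot:** gripper open and clear of everything.

Two readings were awkward:
- The top and wrist cameras disagreed by about 2–4 mm in x, most at the plot. I mostly followed the wrist camera, since it matched the grasps.
- In the last top view the arm partly hid the bottle, tin and tape roll, so I judged those by the wrist view.

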